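# Square the tube rack into the corner bracket

## Robot

A 7-joint arm with a two-finger parallel gripper is mounted at the origin on a cart in front of the work surface, level with it; the furniture and walls round the work are solid. World frame = base frame: x ahead of the robot, y to its left, z up, the work surface at z = 0. Lengths are in m, angles in rad, forces in N, time in s.
With the tool pointing down it reaches from about 0.425 to 0.925 m from the base axis. Payload 6.8 kg.
Tool frame: the origin (TCP) lies at the very end of the fingers, on their centre line; the grasp point (between the pads) lies bot.hold_point_z behind it (bot.hold_point_z is the distance from the TCP to the grasp point, in m); x points along the fingers, z is the direction in which the jaws open and shut, and the axes are right-handed (so a half turn about x gives the same grasp; the last joint's range is limited). The gripper opens to 85 mm and grips with 20 to 120 N. Pads are 22 mm wide; open, the fingers measure 114 mm over their backs; the gripper's body (76 mm by 85 mm) begins 54 mm behind the grasp point. The pads swing forward as they close: fully open they stand 13 mm farther back than shut.
Start: joints at [1.082, 0.477, 0.022, 1.555, -0.011, 1.109, -0.083], TCP at [0.251, -0.627, 0.21] pointing down, gripper open.
Joint ranges: [-2.96, 2.96], [-0.34, 2.1], [-1.41, 1.46], [0.24, 2.44], [-1.37, 4.51], [0.17, 1.92], [-2.96, 2.96]. Speed limits (rad/s): [2.39, 2.39, 3.14, 3.14, 3.14, 3.14, 3.14].

## Interface

Orientations are given as a unit quaternion [w, x, y, z].
In Python, from station import bot gives the robot as it stands.
- The arm moves only by the tool drive_tool, never from a script. Its arguments are lists of equal length, an entry for each row: "slide": the shift along the world's x, y, z in mm, a list of three; "turn": the turn, a rotation vector about the world's x, y, z in rad, a list of three; "gripper": the opening, from 0 (shut) to 1 (fully open). A call has 1 to 10 rows; each row is the pose to reach, as a shift and turn from the pose measured when the call began; what a row does not reach only later rows make up. A row lasts 1/10 s, in which the tool goes at most 50 mm and 8.59 degrees, less where a joint would pass 70% of its speed; a pose out of reach is approached as far as the arm can. A call with a gripper value outside its range is refused whole. The fingers move at their own pace and stop on an object; "squeeze" is the grip in N (left out, the last holds). Time passes only in rows, so rows that repeat a pose let the fingers close. It gives the time, the measured TCP pose, the force and the opening at its end, in the units of the state.
- bot.get_obs(): the state, without advancing time (a new reading comes with each control period).
- bot.read_camera(name): name is "scene" or "top"; returns a dict with "color" (480x640x3 uint8, red, green, blue), "fovy" (degrees; the focal length in pixels is half the picture's height over the tangent of half this angle, whatever the lens; pixels are square), "cx", "cy" (the principal point, pixels), "dist_coeffs" ([k1, k2, p1, p2, k3] as OpenCV has them; the pictures are not rectified), "R" (3x3) and "t" (3): a world point X has camera coordinates R X + t. Camera axes: x right, y down, z forward; pixel columns grow to the right and rows downward; lengths in m; the calibration is good to about 2 mm. A picture is of the moment at which its call begins. There is no depth.
- bot.hand_in(): hands the job in, once; it reports no verdict.
The state is a dict: "t": time; "q": joint angles; "joint_vel": joint speeds; "joint_torque": joint torques, N m; "eef_pos": TCP position; "tool_rot": TCP orientation; "contact_force": force on the tool from outside, world axes, zero at the start; "torque": the same for the moment, N m; "gripper_width": opening from 0.0 (shut) to 1.0 (fully open).
Only numpy, scipy, OpenCV 4.12 (cv2) and the standard library are available. Lean on these libraries where they do the work, as an engineer would, in place of code of your own. Each camera call takes 0.05 s, during which the arm holds its last target.

## Task

Push the yellow tube rack that stands in front of the metal corner bracket along the bench into the bracket's inner corner, so that one of its long sides lies flush against the bracket's long rail and one of its short ends against the short rail. Only push it with the fingers: do not pick it up or tip it, keep it standing flat on the bench, and leave the bottle, the beaker and the capped tube near it standing where they are.

Things in the scene. Friction and masses are not known exactly. Their poses are not given: they have to be found in the camera images.
- rack: the yellow plastic tube rack to push: a block with small holes in its top, loose, upright. 88 mm along x, 132 mm along y (long sides), flat upright sides 42 mm high, top 46 mm; 0.1 to 0.2 kg. Origin: centre of its underside, z up. Starts nearer the robot than the long rail, right of its place, turned up to 25 deg from the bracket, +x side towards the long rail, +y end towards the short rail
- bracket: the stop: L-shaped bracket of bare aluminium bar fixed to the bench, bars 12 mm thick, 25 mm high plus 3 mm screw heads. Origin: inner corner on the bench; z up. Long rail (far side): inner face x = 0, from y = 0 to -300 mm. Short rail (left): inner face y = 0, from x = 0 to -100 mm. The rack is home with its centre at x = -44, y = -66 mm in this frame, y axes parallel
- bottle: bystander: brown reagent bottle with white screw cap, 52 mm diameter, 104 mm high, upright, near the bracket (not the bottles at the far right end of the bench). Origin: centre of its underside
- beaker: bystander: clear beaker, 54 mm diameter, 70 mm high, upright. Origin: centre of its underside
- tube: bystander: capped sample tube standing on its own, 34 mm diameter, 118 mm high. Origin: centre of its underside
There are look-alikes about, which are no part of the job. Of the things that look like the rack, take the one that is nearest to the robot's base at the start.

How it is judged:
At the end, for the whole second after the job is handed in: The rack stands flat and at rest in the inner corner of the bracket: within 4 mm of touching the long rail with a long side and the short rail with a short end, parallel to them within 0.04 rad; the bystanders stand upright within 15 mm of where they were (x of rack in the frame of bracket between -0.048 and -0.04 m and y of rack in the frame of bracket between -0.07 and -0.062 m and angle between the y axis of rack and the y axis of bracket, either way round below 0.04 rad and height (world z) of rack below 0.004 m and angle between rack's own z axis and vertical below 0.04 rad and linear speed of rack below 0.01 m/s and distance of each of bottle, beaker, tube from where it was at the start of the episode below 0.015 m and angle between each of bottle, beaker, tube's own z axis and vertical below 0.3 rad).
It fails at once if the rack is lifted off the bench (height (world z) of rack above 0.012 m).
It fails at once if the rack is tipped (angle between rack's own z axis and vertical above 0.2 rad).
It fails at once if the bottle is pushed away or knocked over (distance of bottle from where it was at the start of the episode above 0.015 m or angle between bottle's own z axis and vertical above 0.3 rad).
It fails at once if the beaker is pushed away or knocked over (distance of beaker from where it was at the start of the episode above 0.015 m or angle between beaker's own z axis and vertical above 0.3 rad).
It fails at once if the tube is pushed away or knocked over (distance of tube from where it was at the start of the episode above 0.015 m or angle between tube's own z axis and vertical above 0.3 rad).
It also fails if it takes over 61 s, if anything falls off the work surface, if the arm or the gripper's body presses on something with over 40 N, if the wrist force passes 120 N, or if a joint passes its speed limit or range.

## Working session

There is one attempt and no reset: what is moved stays moved. The work goes in short steps, Python scripts to look and compute and a tool call to move; the robot and the scene stay as the last step left them, time stands still between calls to the robot, and variables do not carry over. Pictures are saved under pics/ and viewed, and the job is handed in when it is done.

Besides the shell and the picture viewer there is one more tool, called as name(argument=value, ...) on one line, values as JSON. drive_tool: Moves the arm, as the interface text tells. Its arguments: {"type":"object","properties":{"slide":{"type":"array"},"turn":{"type":"array"},"gripper":{"type":"array"},"squeeze":{"type":"number"}},"required":["slide","turn","gripper"]}

```bash
mkdir -p pics
python3 - <<'E'
from station import bot
import cv2,pickle
o=bot.get_obs();print({k:o[k] for k in('t','eef_pos','tool_rot','contact_force','gripper_width')},bot.hold_point_z)
for n in('scene','top'):
    d=bot.read_camera(n);pickle.dump(d,open(n+'0.pkl','wb'))
    cv2.imwrite(f'pics/{n}0.png',d['color'][:,:,::-1]);print(n,{k:d[k] for k in d if k!='color'})
E
```

```text
{'t': 0.0, 'eef_pos': array([ 0.25062236, -0.62608236,  0.20902456]), 'tool_rot': array([ 0.58504524,  0.39664971,  0.58614455, -0.39601217]), 'contact_force': array([ 0.04234568, -0.75181647, -0.25513688]), 'gripper_width': 1.0030852409379327} 0.0187
scene {'fovy': 42.65951937187126, 'cx': 311.74191006223947, 'cy': 248.86943636556194, 'dist_coeffs': array([-0.18705223,  0.        ,  0.        ,  0.        ,  0.        ]), 'R': array([[-0.61889145, -0.78542878, -0.00866034],
       [-0.4534714 ,  0.36627936, -0.81252885],
       [ 0.64135564, -0.49893994, -0.58285665]]), 't': array([0.27116533, 0.34233419, 1.29899814])}
top {'fovy': 50.23241079888579, 'cx': 327.558893792949, 'cy': 238.1665978856425, 'dist_coeffs': array([-0.08624113,  0.        ,  0.        ,  0.        ,  0.        ]), 'R': array([[ 2.61717374e-04, -9.99994405e-01,  3.33482620e-03],
       [-9.93521846e-01, -6.38993446e-04, -1.13639488e-01],
       [ 1.13640983e-01, -3.28348126e-03, -9.93516455e-01]]), 't': array([-0.09885022,  0.57446864,  1.45675175])}
```

View pics/scene0.png

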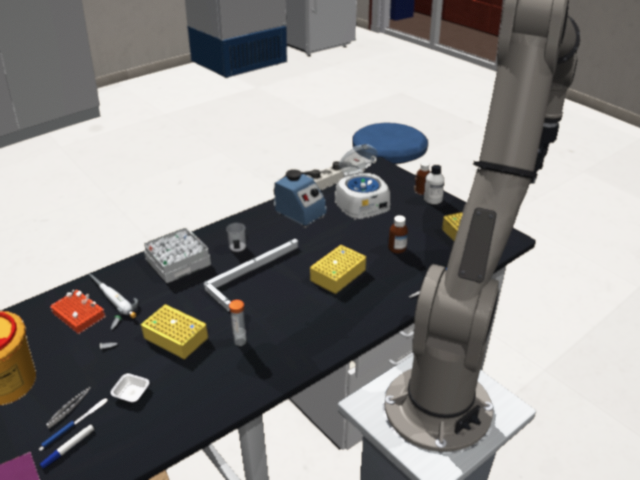

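View pics/top0.png

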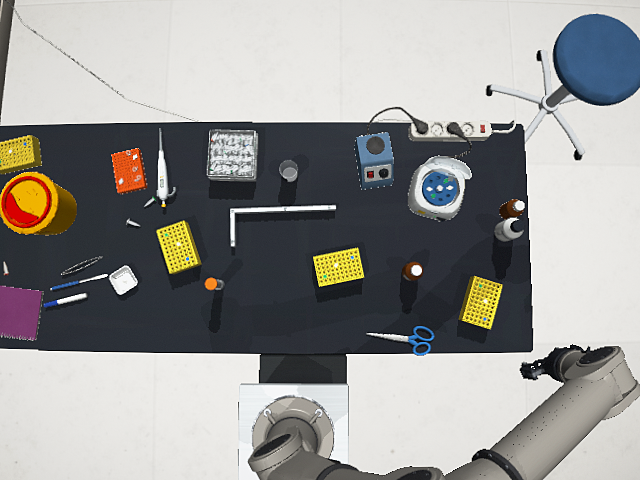

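Yellow racks in the top view are at (18,153), (178,247), (339,266) and (482,302). The one at (339,266) is in front of the bracket and nearest the base at about (295,420), so I choose that one. Bystanders are the bottle at (413,270), the beaker at (288,170) and the orange-capped tube at (213,284). The bottles at (512,208) and (508,230) are look-alikes.

Run:
```python
import cv2,pickle
d=pickle.load(open('top0.pkl','rb'))['color'][:,:,::-1]
cv2.imwrite('pics/c1.png',cv2.resize(d[190:300,200:360],None,fx=5,fy=5,interpolation=cv2.INTER_CUBIC))
d=pickle.load(open('scene0.pkl','rb'))['color'][:,:,::-1]
cv2.imwrite('pics/c2.png',cv2.resize(d[210:350,195:385],None,fx=4,fy=4,interpolation=cv2.INTER_CUBIC))
```

```text
(no output)
```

View pics/c1.png

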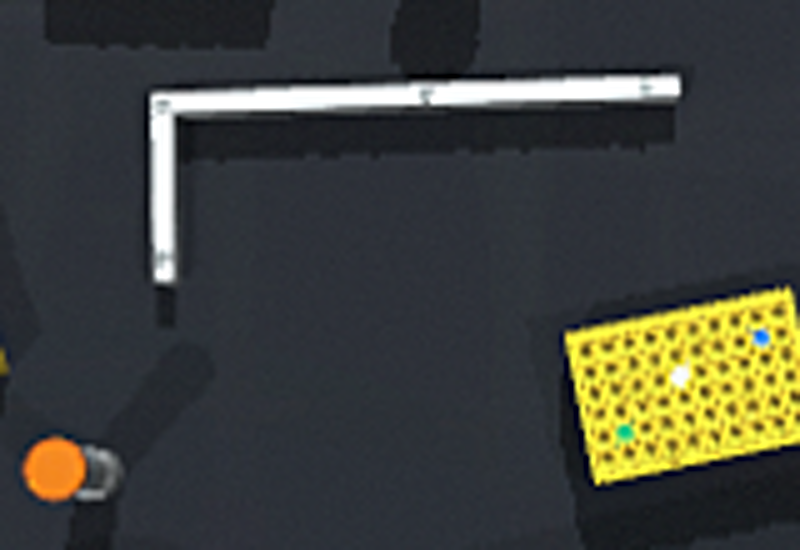

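View pics/c2.png

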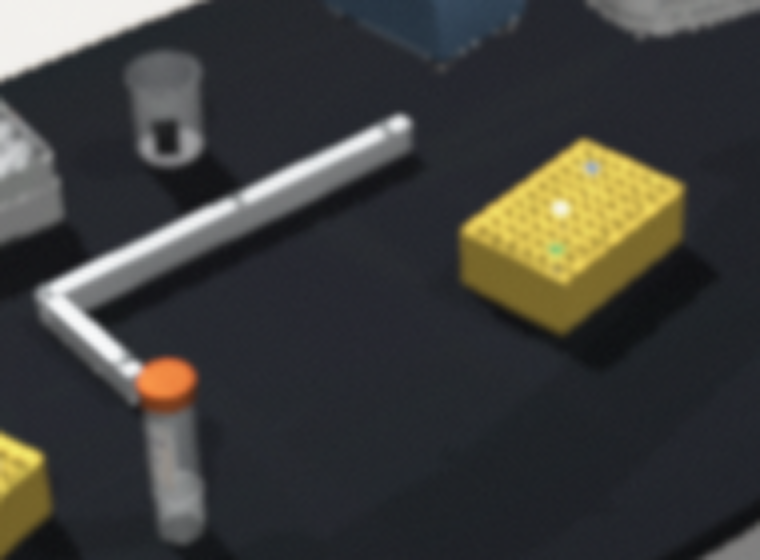

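```bash
cat > h.py <<'E'
import numpy as np,cv2,pickle
def K(d):
    f=d['color'].shape[0]/2/np.tan(np.radians(d['fovy']/2)); return np.array([[f,0,d['cx']],[0,f,d['cy']],[0,0,1]])
def toplane(d,px,z):
    u=cv2.undistortPoints(np.array(px,float).reshape(-1,1,2),K(d),d['dist_coeffs']).reshape(-1,2)
    r=np.c_[u,np.ones(len(u))]@d['R']; c=-d['R'].T@d['t']
    return c+r*((z-c[2])/r[:,2])[:,None]
def proj(d,P):
    return cv2.projectPoints(np.array(P,float).reshape(-1,1,3),cv2.Rodrigues(d['R'])[0],d['t'],K(d),d['dist_coeffs'])[0].reshape(-1,2)
def rack(d,near,z=0.045):
    hsv=cv2.cvtColor(d['color'],cv2.COLOR_RGB2HSV)
    m=cv2.inRange(hsv,(20,110,100),(35,255,255)) 
    m=cv2.morphologyEx(m,cv2.MORPH_CLOSE,np.ones((5,5)))
    n,l,s,c=cv2.connectedComponentsWithStats(m)
    i=min([i for i in range(1,n) if s[i,4]>600],key=lambda i:np.hypot(*(c[i]-near)))
    cs,_=cv2.findContours((l==i).astype('u1'),0,1)
    p=max(cs,key=len).reshape(-1,2)
    w=toplane(d,p,z)[:,:2]
    (c,(a,b),ang)=cv2.minAreaRect((w*1000).astype('f4'))
    if a<b: ang+=90; a,b=b,a   # ang now of long axis
    ang=(ang+360)%180
    return np.array(c),(a,b),ang-90 # deg of long axis rel to world y
E
python3 - <<'E'
from h import *
d=pickle.load(open('top0.pkl','rb'))
print('rack',rack(d,(339,266)))
c=lambda x,y:(200+(x+.5)/5-.5,190+(y+.5)/5-.5)
# bracket top z=.025 : outer far edge corners, inner corner
P=[c(150,92),c(680,73),c(681,98),c(176,117),c(176,282),c(153,284)]
print(np.round(toplane(d,P,.025)*1000,1))
print('tube cap',toplane(d,[c(54,469)],.118)*1000,'tube bottom?',toplane(d,[c(100,473)],.0)*1000)
print('bottle',toplane(d,[(413.5,269.5)],.104)*1000)
print('beaker rim',toplane(d,[(288.5,169)],.07)*1000)
E
```

```text
rack (array([ 490.8510437 , -128.93159485]), (134.0486297607422, 89.22704315185547), 11.657552719116211)
[[ 664.9  190.7   25. ]
 [ 676.3 -122.3   25. ]
 [ 661.3 -122.9   25. ]
 [ 649.9  175.    25. ]
 [ 552.2  172.9   25. ]
 [ 551.   186.4   25. ]]
tube cap [[440.41726481 221.157795   118.        ]] tube bottom? [[441.13763765 220.33018295   0.        ]]
bottle [[ 479.49686592 -335.56011057  104.        ]]
beaker rim [[771.16045549  14.33463442  70.        ]]
```

Run:
```python
import cv2,pickle
d=pickle.load(open('top0.pkl','rb'))['color'][:,:,::-1]
cv2.imwrite('pics/c3.png',cv2.resize(d[230:330,300:430],None,fx=6,fy=6,interpolation=cv2.INTER_CUBIC))
```

```text
(no output)
```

View pics/c3.png

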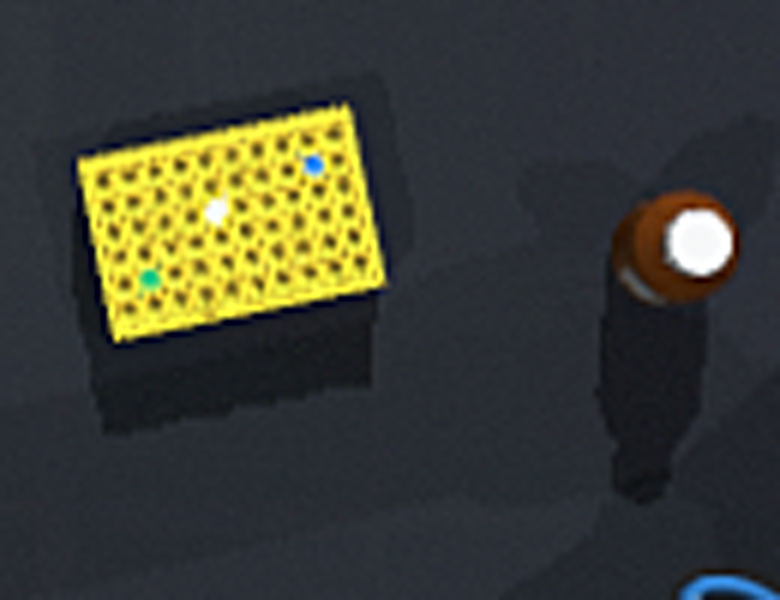

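Run:
```python
from h import *
from scipy.spatial.transform import Rotation as R
from station import bot
o=bot.get_obs();w,x,y,z=o['tool_rot'];M=R.from_quat([x,y,z,w]).as_matrix();print(np.round(M,3))
ja=np.degrees(np.arctan2(M[1,2],M[0,2]));print('jaw az',ja,o['q'])
# bracket fit overlay
from itertools import product
d=pickle.load(open('top0.pkl','rb'))
im=cv2.resize(d['color'][190:300,200:360,::-1],None,fx=5,fy=5,interpolation=cv2.INTER_CUBIC)
a=np.radians(2.1);c,s=np.cos(a),np.sin(a);O=np.array([653.3,179.])/1000
for z in(.025,0):
  P=np.array([(0,0),(0,-.3),(.012,-.3),(.012,.012),(-.1,.012),(-.1,0)])
  W=np.c_[P@np.array([[c,s],[-s,c]])+O,np.full(6,z)]
  p=(proj(d,W)-[200,190]+.5)*5-.5
  cv2.polylines(im,[p.round().astype(int)],True,(0,0,255) if z else (0,255,0),1)
cv2.imwrite('pics/c4.png',im)
```

```text
[[-0.001  0.928  0.372]
 [ 0.002  0.372 -0.928]
 [-1.    -0.    -0.002]]
jaw az -68.18167432769927 [ 1.08189902  0.47774255  0.02236512  1.5563389  -0.01154367  1.10931364
 -0.08307634]
```

View pics/c4.png

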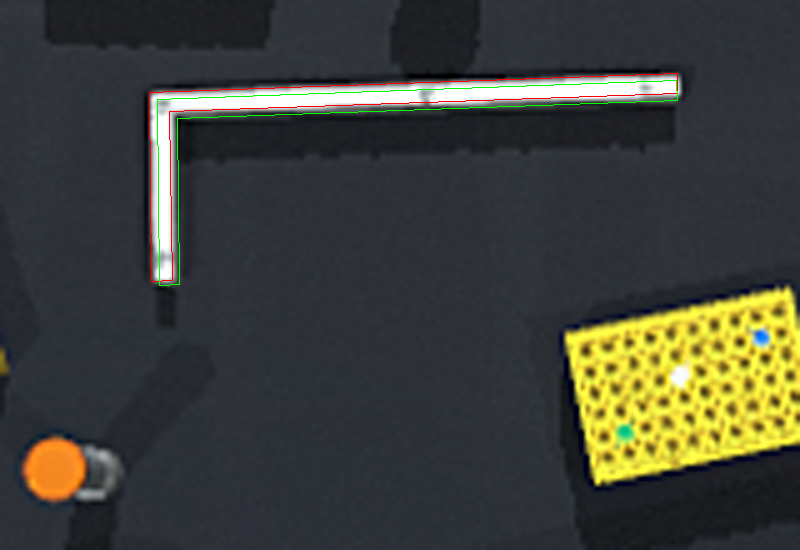

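drive_tool(slide=[[17,49,0],[33,98,0],[50,147,0],[66,196,0],[83,245,0],[99,295,0],[116,344,0],[132,393,0],[149,442,0],[163,488,0]], turn=[[0,0,-0.034],[0,0,-0.068],[0,0,-0.1],[0,0,-0.14],[0,0,-0.17],[0,0,-0.2],[0,0,-0.24],[0,0,-0.27],[0,0,-0.31],[0,0,-0.344]], gripper=[0.7,0.7,0.7,0.7,0.7,0.7,0.7,0.7,0.7,0.7], squeeze=40)

```text
t: 1.1
eef_pos: [0.4093, -0.1504, 0.2091]
tool_rot: [0.508, 0.491, 0.509, -0.491]
contact_force: [0.9, -0.8, -0.4]
gripper_width: 0.699
```

drive_tool(slide=[[0,0,0],[0,0,0],[0,0,0]], turn=[[0,0,0],[0,0,0],[0,0,0]], gripper=[0.7,0.7,0.7])

```text
t: 1.4
eef_pos: [0.4087, -0.1515, 0.2089]
tool_rot: [0.508, 0.492, 0.509, -0.491]
contact_force: [-0.4, -0.3, 0.3]
gripper_width: 0.699
```

drive_tool(slide=[[4,14,-45],[4,14,-90],[4,14,-130],[4,14,-165],[4,14,-185],[4,14,-195],[4,14,-201],[4,14,-201]], turn=[[0,0,0],[0,0,0],[0,0,0],[0,0,0],[0,0,0],[0,0,0],[0,0,0],[0,0,0]], gripper=[0.7,0.7,0.7,0.7,0.7,0.7,0.7,0.7])

```text
t: 2.2
eef_pos: [0.4127, -0.1382, 0.0079]
tool_rot: [0.508, 0.492, 0.509, -0.492]
contact_force: [-0.3, -0.1, 0.1]
gripper_width: 0.699
```

```bash
cat > look.py <<'E'
import sys
from h import *
from station import bot
n=sys.argv[1]
d=bot.read_camera('top');pickle.dump(d,open('t.pkl','wb'))
im=cv2.resize(d['color'][150:310,180:440,::-1],None,fx=3,fy=3,interpolation=cv2.INTER_CUBIC);cv2.imwrite(f'pics/top{n}.png',im)
d2=bot.read_camera('scene');cv2.imwrite(f'pics/scene{n}.png',cv2.resize(d2['color'][180:380,140:420,::-1],None,fx=2.8,fy=2.8,interpolation=cv2.INTER_CUBIC))
o=bot.get_obs();print(o['t'],o['eef_pos'],o['contact_force'])
E
python3 look.py 1
```

```text
2.3 [ 0.4134344  -0.13803399  0.0087421 ] [ 0.08643286 -0.66574251 -0.21641671]
```

View pics/top1.png

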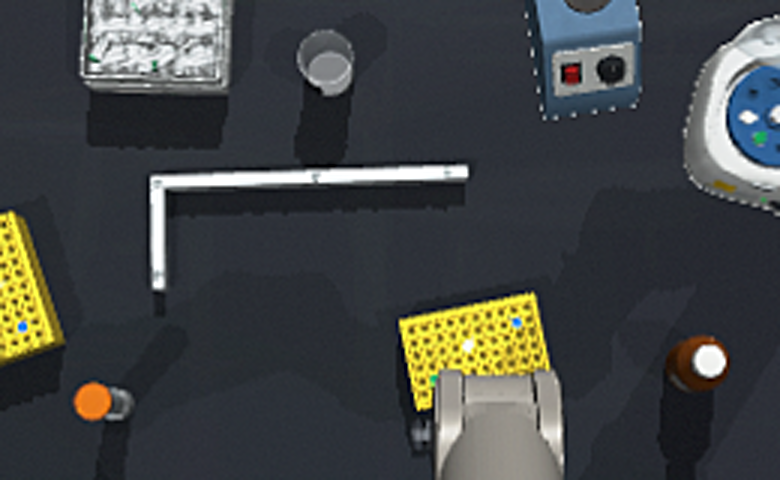

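View pics/scene1.png

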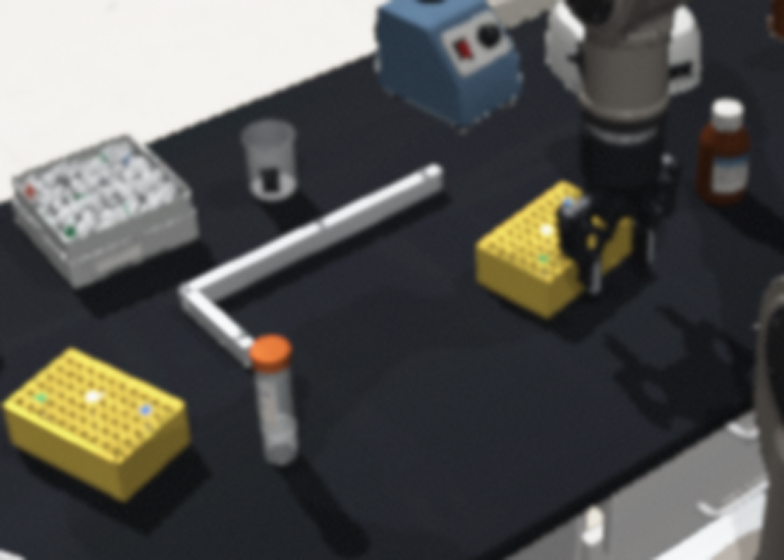

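drive_tool(slide=[[7,0,0],[14,0,0],[21,1,0],[28,1,0],[35,1,0],[42,2,0],[49,2,0],[56,2,0],[63,2,0],[70,3,0]], turn=[[0,0,0],[0,0,0],[0,0,0],[0,0,0],[0,0,0],[0,0,0],[0,0,0],[0,0,0],[0,0,0],[0,0,0]], gripper=[0.7,0.7,0.7,0.7,0.7,0.7,0.7,0.7,0.7,0.7])

```text
t: 3.3
eef_pos: [0.4841, -0.1352, 0.0087]
tool_rot: [0.508, 0.492, 0.508, -0.491]
contact_force: [-0.8, 0.7, -0.8]
gripper_width: 0.7
```

```bash
python3 look.py 2
```

```text
3.4 [ 0.48504932 -0.13482627  0.00887295] [-0.02228995 -0.43168424 -0.16174843]
```

View pics/top2.png

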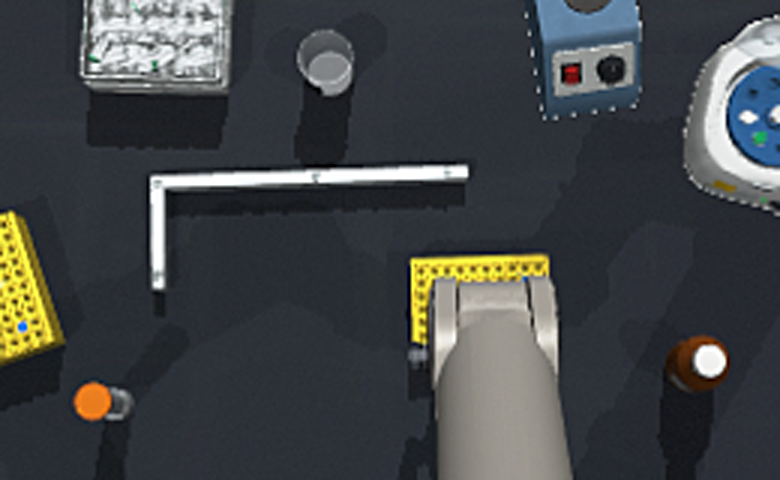

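View pics/scene2.png

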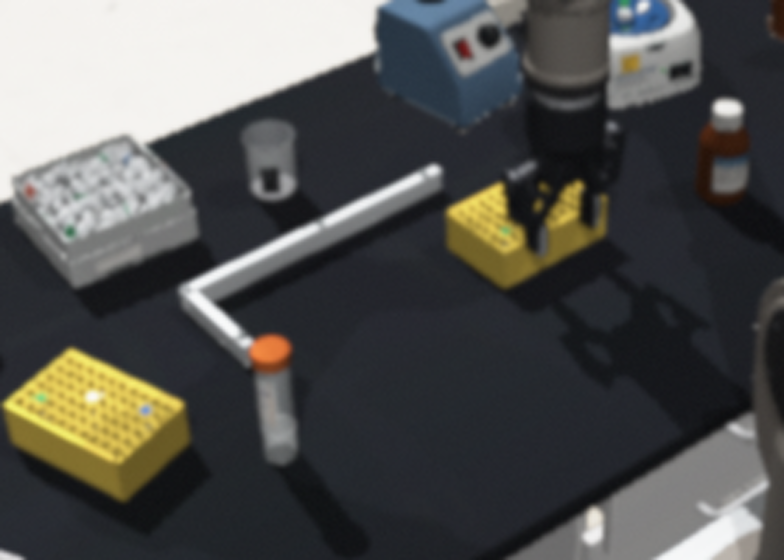

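The rack squared up to the fingers, with its far edge at about (410–548, 257) in the crop. I'll keep pushing.

drive_tool(slide=[[6,0,0],[13,0,0],[20,1,0],[27,1,0],[34,1,0],[41,2,0],[47,2,0],[52,2,0],[55,2,0],[55,2,0]], turn=[[0,0,0],[0,0,0],[0,0,0],[0,0,0],[0,0,0],[0,0,0],[0,0,0],[0,0,0],[0,0,0],[0,0,0]], gripper=[0.7,0.7,0.7,0.7,0.7,0.7,0.7,0.7,0.7,0.7])

```text
t: 4.4
eef_pos: [0.5406, -0.1328, 0.0089]
tool_rot: [0.509, 0.492, 0.508, -0.491]
contact_force: [0.3, 1.0, -0.8]
gripper_width: 0.703
```

drive_tool(slide=[[-10,0,0],[-20,0,10],[-30,0,55],[-30,0,100],[-30,0,145],[-30,-40,170],[-30,-80,170],[-30,-110,170],[-30,-110,170]], turn=[[0,0,0],[0,0,0],[0,0,0],[0,0,0.15],[0,0,0.3],[0,0,0.45],[0,0,0.6],[0,0,0.75],[0,0,0.9]], gripper=[0.7,0.7,0.7,0.7,0.7,0.7,0.7,0.7,0.7])

```text
t: 5.3
eef_pos: [0.5082, -0.2487, 0.1797]
tool_rot: [0.671, 0.224, 0.67, -0.224]
contact_force: [0.1, -0.5, -1.1]
gripper_width: 0.701
```

```bash
python3 look.py 3; python3 -c "
from h import *
from station import bot
print(bot.get_obs()['q'])
d=pickle.load(open('t.pkl','rb'));print(rack(d,(340,250)))"
```

```text
5.4 [ 0.50907477 -0.24385844  0.17927521] [-0.08979927 -0.20061456 -0.33498742]
[ 0.64159131  0.35566357 -0.37805723  1.8351409   0.1520979   0.97919699
 -0.44497895]
(array([ 595.57269287, -131.65856934]), (133.05979919433594, 90.38593292236328), 0.16704751551151276)
```

View pics/top3.png

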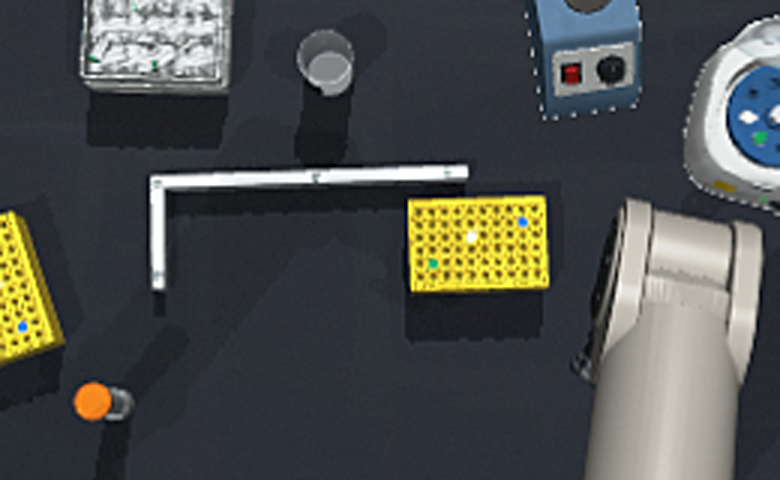

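drive_tool(slide=[[20,3,0],[45,8,0],[70,12,0],[87,14,0],[87,14,0],[87,14,-40],[87,14,-85],[87,14,-130],[87,14,-160],[87,14,-170]], turn=[[0,0,0.14],[0,0,0.28],[0,0,0.42],[0,0,0.56],[0,0,0.68],[0,0,0.68],[0,0,0.68],[0,0,0.68],[0,0,0.68],[0,0,0.68]], gripper=[0.5,0.5,0.5,0.5,0.5,0.5,0.5,0.5,0.5,0.5])

```text
t: 6.4
eef_pos: [0.593, -0.2279, 0.0061]
tool_rot: [0.705, -0.01, 0.709, 0.013]
contact_force: [-0.5, 0.1, 0.4]
gripper_width: 0.499
```

```bash
python3 look.py 4; python3 -c "
from station import bot
o=bot.get_obs();print(o['q'],o['tool_rot'])"
```

```text
6.5 [ 0.59499441 -0.22865109  0.00853748] [ 0.57110021 -0.80319271 -0.07802641]
[ 0.58085871  0.69527134 -0.43176884  1.75868105  0.38822287  0.77742338
 -0.00973573] [ 0.7058187  -0.01083203  0.70818319  0.01338621]
```

View pics/scene4.png

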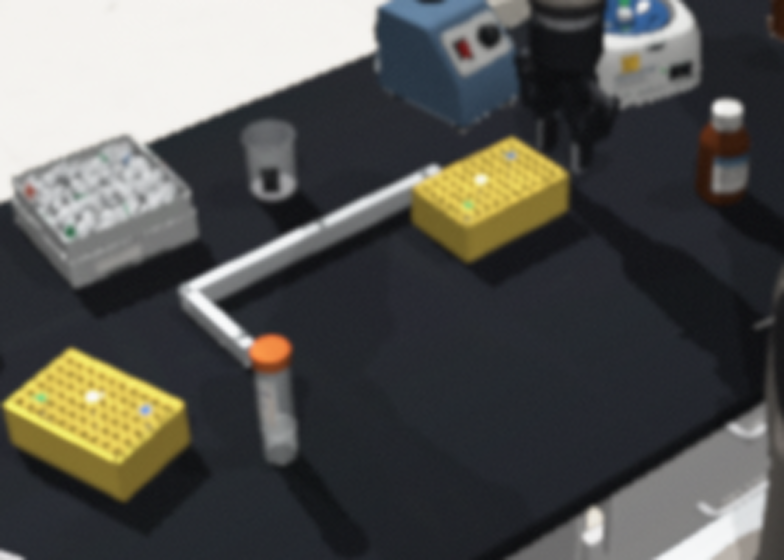

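drive_tool(slide=[[0,8,0],[-1,16,0],[-1,24,0],[-1,32,0],[-1,40,0],[-2,48,0],[-2,56,0],[-2,64,0],[-3,72,0],[-3,80,0]], turn=[[0,0,0],[0,0,0],[0,0,0],[0,0,0],[0,0,0],[0,0,0],[0,0,0],[0,0,0],[0,0,0],[0,0,0]], gripper=[0.5,0.5,0.5,0.5,0.5,0.5,0.5,0.5,0.5,0.5])

```text
t: 7.5
eef_pos: [0.5918, -0.148, 0.0085]
tool_rot: [0.706, -0.011, 0.708, 0.013]
contact_force: [-0.4, -1.7, 1.2]
gripper_width: 0.502
```

```bash
python3 look.py 5; python3 -c "
from h import *
d=pickle.load(open('t.pkl','rb'));print(rack(d,(320,250)))"
```

```text
7.6 [ 0.59192516 -0.14634407  0.00844593] [ 0.12755388  0.35773425 -0.8181432 ]
(array([590.08209229, -63.52095032]), (118.15819549560547, 90.2953872680664), 0.4360732138156891)
```

View pics/top5.png

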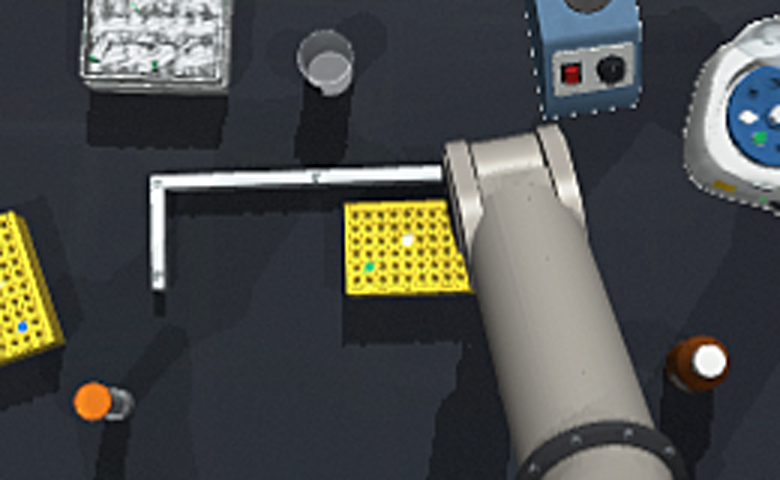

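drive_tool(slide=[[0,8,0],[-1,16,0],[-1,24,0],[-1,32,0],[-1,40,0],[-2,48,0],[-2,56,0],[-2,64,0],[-3,72,0],[-3,80,0]], turn=[[0,0,0],[0,0,0],[0,0,0],[0,0,0],[0,0,0],[0,0,0],[0,0,0],[0,0,0],[0,0,0],[0,0,0]], gripper=[0.5,0.5,0.5,0.5,0.5,0.5,0.5,0.5,0.5,0.5])

```text
t: 8.6
eef_pos: [0.5888, -0.0658, 0.0085]
tool_rot: [0.706, -0.011, 0.708, 0.015]
contact_force: [0.3, -0.9, -0.2]
gripper_width: 0.499
```

drive_tool(slide=[[0,8,0],[-1,16,0],[-1,24,0],[-1,32,0],[-1,40,0],[-2,48,0],[-2,56,0],[-2,64,0],[-3,72,0],[-3,75,0]], turn=[[0,0,0],[0,0,0],[0,0,0],[0,0,0],[0,0,0],[0,0,0],[0,0,0],[0,0,0],[0,0,0],[0,0,0]], gripper=[0.5,0.5,0.5,0.5,0.5,0.5,0.5,0.5,0.5,0.5])

```text
t: 9.6
eef_pos: [0.5856, 0.0108, 0.0085]
tool_rot: [0.706, -0.011, 0.708, 0.015]
contact_force: [-0.2, -0.6, 0.6]
gripper_width: 0.5
```

```bash
python3 look.py 6
```

```text
9.7 [0.58578302 0.0101881  0.00849505] [-0.22905028  0.39930648  0.9262618 ]
```

View pics/top6.png

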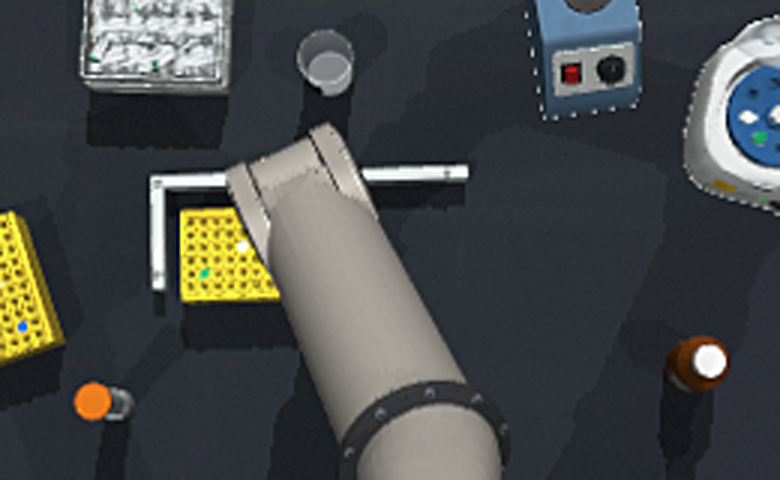

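View pics/scene6.png

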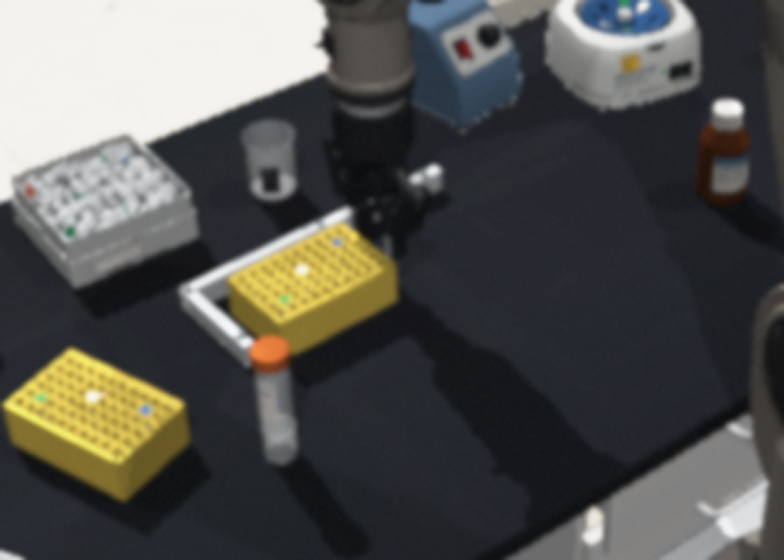

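drive_tool(slide=[[0,-12,0],[0,-18,20],[0,-18,65],[0,-18,110],[-15,-10,150],[-40,10,160],[-60,30,160],[-69,55,160],[-69,77,160],[-69,77,160]], turn=[[0,0,0],[0,0,0],[0,0,0],[0,0,-0.15],[0,0,-0.3],[0,0,-0.45],[0,0,-0.6],[0,0,-0.75],[0,0,-0.9],[0,0,-1.05]], gripper=[0.5,0.5,0.5,0.6,0.7,0.7,0.7,0.7,0.7,0.7])

```text
t: 10.7
eef_pos: [0.5165, 0.0896, 0.169]
tool_rot: [0.618, 0.347, 0.618, -0.341]
contact_force: [-0.5, -0.5, -0.5]
gripper_width: 0.701
```

```bash
python3 look.py 7; python3 -c "
from h import *
from station import bot
print(bot.get_obs()['tool_rot'])
d=pickle.load(open('t.pkl','rb'));print(rack(d,(260,240)))"
```

```text
10.8 [0.51676503 0.0866887  0.16859524] [ 0.82875643 -0.83399109 -0.45551816]
[ 0.61819601  0.3453646   0.61826242 -0.34104042]
(array([585.9475708 ,  70.11210632]), (97.94139862060547, 90.25852966308594), 2.405137777328491)
```

View pics/top7.png

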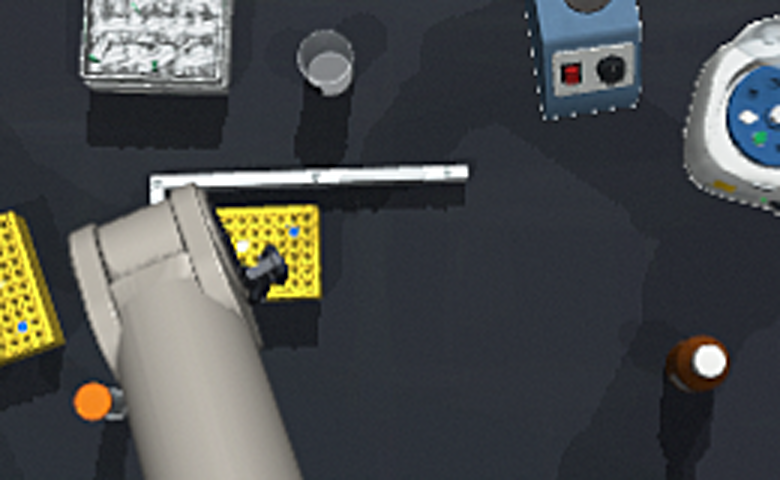

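drive_tool(slide=[[0,0,0],[0,0,0],[0,0,0],[0,0,-30],[0,0,-70],[0,0,-100],[0,0,-130],[0,0,-150],[0,0,-160],[0,0,-160]], turn=[[0,0,-0.15],[0,0,-0.3],[0,0,-0.45],[0,0,-0.52],[0,0,-0.52],[0,0,-0.52],[0,0,-0.52],[0,0,-0.52],[0,0,-0.52],[0,0,-0.52]], gripper=[0.7,0.7,0.7,0.7,0.7,0.7,0.7,0.7,0.7,0.7])

```text
t: 11.8
eef_pos: [0.5161, 0.0855, 0.0075]
tool_rot: [0.51, 0.492, 0.509, -0.489]
contact_force: [-0.1, 0.5, 0.5]
gripper_width: 0.701
```

```bash
python3 look.py 8; python3 -c "
from station import bot
print(bot.get_obs()['tool_rot'])"
```

```text
11.9 [0.51747968 0.08628119 0.00926865] [0.13198646 0.48915068 0.16478759]
[ 0.51009015  0.49280467  0.50860942 -0.48812709]
```

View pics/scene8.png

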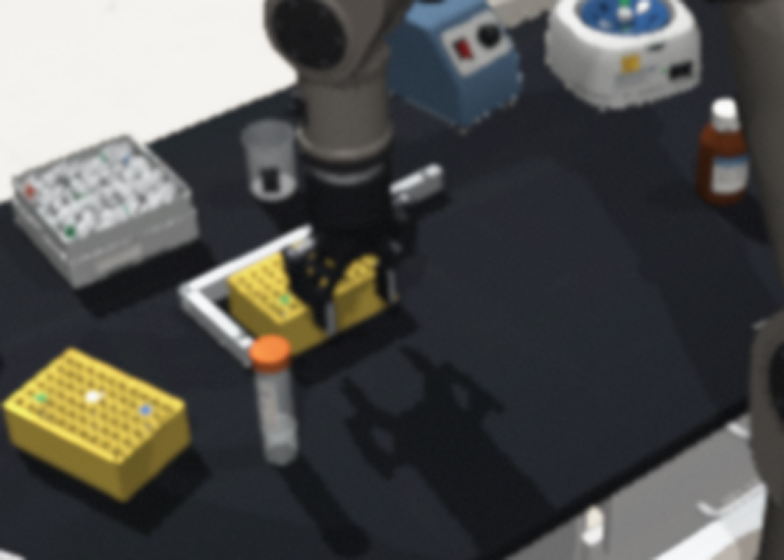

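drive_tool(slide=[[6,0,0],[12,0,0],[18,1,0],[23,1,0],[28,1,0],[32,1,0],[35,1,0],[37,1,0],[38,1,0],[39,1,0]], turn=[[0,0,0],[0,0,0],[0,0,0],[0,0,0],[0,0,0],[0,0,0],[0,0,0],[0,0,0],[0,0,0],[0,0,0]], gripper=[0.7,0.7,0.7,0.7,0.7,0.7,0.7,0.7,0.7,0.7])

```text
t: 12.9
eef_pos: [0.5564, 0.0873, 0.0092]
tool_rot: [0.51, 0.493, 0.509, -0.488]
contact_force: [0.1, 0.3, 0.8]
gripper_width: 0.696
```

drive_tool(slide=[[1,0,0],[2,0,0]], turn=[[0,0,0],[0,0,0]], gripper=[0.7,0.7])

```text
t: 13.1
eef_pos: [0.5576, 0.0873, 0.0091]
tool_rot: [0.51, 0.492, 0.509, -0.489]
contact_force: [-5.0, 1.0, 4.1]
gripper_width: 0.7
```

drive_tool(slide=[[1,0,0],[1,0,0]], turn=[[0,0,0],[0,0,0]], gripper=[0.7,0.7])

```text
t: 13.3
eef_pos: [0.5576, 0.0872, 0.0089]
tool_rot: [0.509, 0.492, 0.509, -0.489]
contact_force: [-4.4, -0.0, 3.8]
gripper_width: 0.704
```

drive_tool(slide=[[-10,0,0],[-15,0,20],[-15,0,65],[-15,0,110],[-5,-10,150],[10,-35,160],[30,-60,160],[50,-80,160],[57,-95,160],[57,-95,160]], turn=[[0,0,0],[0,0,0],[0,0,0],[0,0,0.15],[0,0,0.3],[0,0,0.45],[0,0,0.6],[0,0,0.75],[0,0,0.9],[0,0,1.05]], gripper=[0.7,0.7,0.7,0.6,0.5,0.5,0.5,0.5,0.5,0.5])

```text
t: 14.3
eef_pos: [0.6157, -0.0116, 0.1686]
tool_rot: [0.687, 0.169, 0.687, -0.168]
contact_force: [-0.2, 0.2, -0.3]
gripper_width: 0.502
```

```bash
python3 look.py 9; python3 -c "
from h import *
from station import bot
print(bot.get_obs()['tool_rot'])
d=pickle.load(open('t.pkl','rb'));print(rack(d,(250,230)))"
```

```text
14.4 [ 0.61468177 -0.00864871  0.16862472] [-0.95062179  0.27046569  1.23431796]
[ 0.68611606  0.17027856  0.6870561  -0.16794011]
(array([610.16687012, 108.49768066]), (95.59908294677734, 88.58306121826172), 2.437389850616455)
```

View pics/top9.png

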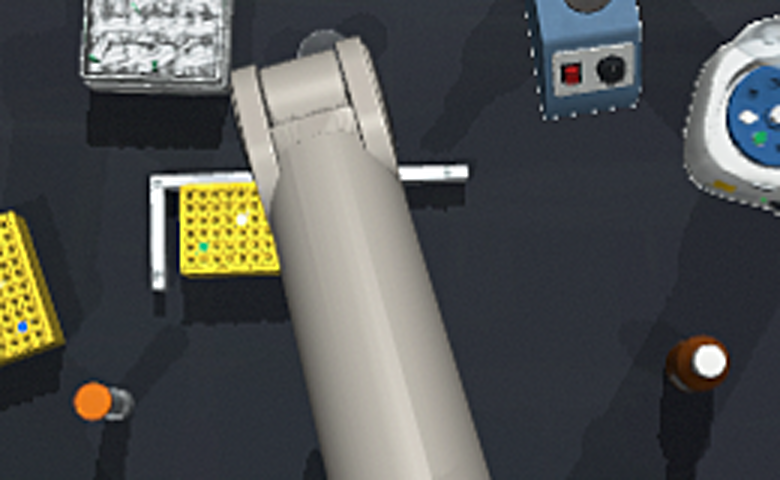

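drive_tool(slide=[[-4,0,0],[-4,0,0],[-4,0,0],[-4,0,-30],[-4,0,-70],[-4,0,-100],[-4,0,-130],[-4,0,-150],[-4,0,-160],[-4,0,-160]], turn=[[0,0,0.15],[0,0,0.3],[0,0,0.45],[0,0,0.52],[0,0,0.52],[0,0,0.52],[0,0,0.52],[0,0,0.52],[0,0,0.52],[0,0,0.52]], gripper=[0.4,0.4,0.4,0.4,0.4,0.4,0.4,0.4,0.4,0.4])

```text
t: 15.4
eef_pos: [0.6097, -0.0082, 0.0076]
tool_rot: [0.706, -0.012, 0.708, 0.014]
contact_force: [0.8, -0.2, 0.1]
gripper_width: 0.401
```

```bash
python3 look.py 10; python3 -c "
from station import bot
print(bot.get_obs()['tool_rot'])"
```

```text
15.5 [ 0.61134862 -0.00817047  0.0095745 ] [-0.22306839 -0.18228463  0.77018056]
[ 0.70673925 -0.01177952  0.70724066  0.01383928]
```

View pics/scene10.png

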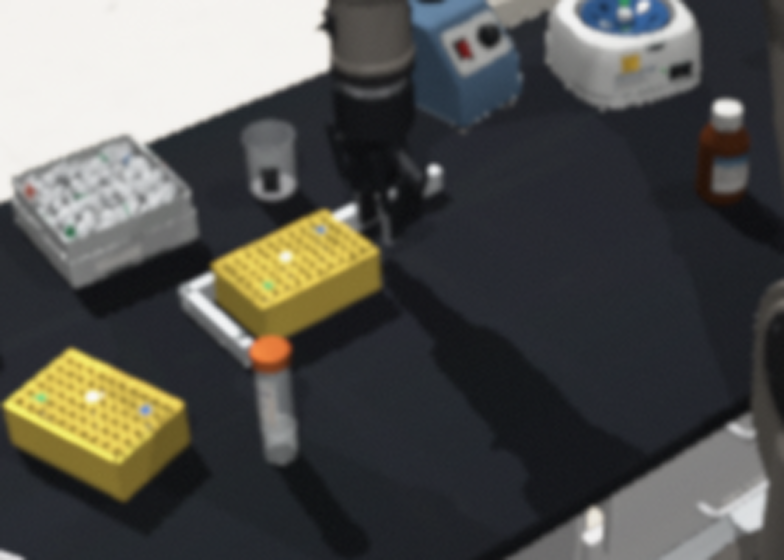

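drive_tool(slide=[[0,6,0],[0,12,0],[0,17,0],[0,22,0],[-1,27,0],[-1,31,0],[-1,35,0],[-1,38,0],[-1,40,0],[-1,41,0]], turn=[[0,0,0],[0,0,0],[0,0,0],[0,0,0],[0,0,0],[0,0,0],[0,0,0],[0,0,0],[0,0,0],[0,0,0]], gripper=[0.4,0.4,0.4,0.4,0.4,0.4,0.4,0.4,0.4,0.4])

```text
t: 16.5
eef_pos: [0.6103, 0.0315, 0.0096]
tool_rot: [0.707, -0.012, 0.707, 0.013]
contact_force: [-0.4, -5.8, 3.9]
gripper_width: 0.397
```

drive_tool(slide=[[0,1,0],[0,2,0]], turn=[[0,0,0],[0,0,0]], gripper=[0.4,0.4])

```text
t: 16.7
eef_pos: [0.6103, 0.0314, 0.0095]
tool_rot: [0.706, -0.013, 0.708, 0.012]
contact_force: [-0.6, -8.4, 5.3]
gripper_width: 0.402
```

drive_tool(slide=[[0,-10,0],[0,-20,10],[0,-30,50],[0,-50,100],[0,-90,140],[0,-130,150],[0,-160,150],[0,-190,150],[0,-190,150]], turn=[[0,0,0],[0,0,0],[0,0,0],[0,0,0],[0,0,0],[0,0,0],[0,0,0],[0,0,0],[0,0,0]], gripper=[0.4,0.4,0.4,0.4,0.4,0.4,0.4,0.4,0.4])

```text
t: 17.6
eef_pos: [0.6095, -0.1654, 0.1599]
tool_rot: [0.707, -0.011, 0.708, 0.008]
contact_force: [0.7, -0.4, 0.7]
gripper_width: 0.403
```

```bash
python3 look.py 11
cat > fit.py <<'E'
from h import *
d=pickle.load(open('t.pkl','rb'));c,s,a=rack(d,(240,230));print(c,s,a)
im=cv2.resize(d['color'][190:300,200:360,::-1],None,fx=5,fy=5,interpolation=cv2.INTER_CUBIC)
A=np.radians(2.1);r=np.array([[np.cos(A),-np.sin(A)],[np.sin(A),np.cos(A)]]);O=np.array([653.3,179.])
print('bracket frame',(c-O)@r)
def dr(P,z,col):
  W=np.c_[(np.array(P)@r.T+O)/1000,np.full(len(P),z)]
  p=(proj(d,W)-[200,190]+.5)*5-.5
  cv2.polylines(im,[p.round().astype(int)],True,col,1)
dr([(0,0),(0,-300),(12,-300),(12,12),(-100,12),(-100,0)],.025,(0,0,255))
dr([(0,0),(0,-132),(-88,-132),(-88,0)],.044,(255,0,0))
cv2.imwrite('pics/fit.png',im)
E
python3 fit.py
```

```text
17.7 [ 0.61001406 -0.15927346  0.15982943] [-0.61457247  0.11993581 -0.17409051]
[609.11657715 108.75436401] (134.02304077148438, 87.85221099853516) 1.263963222503662
bracket frame [-46.72780961 -68.5794141 ]
```

View pics/fit.png

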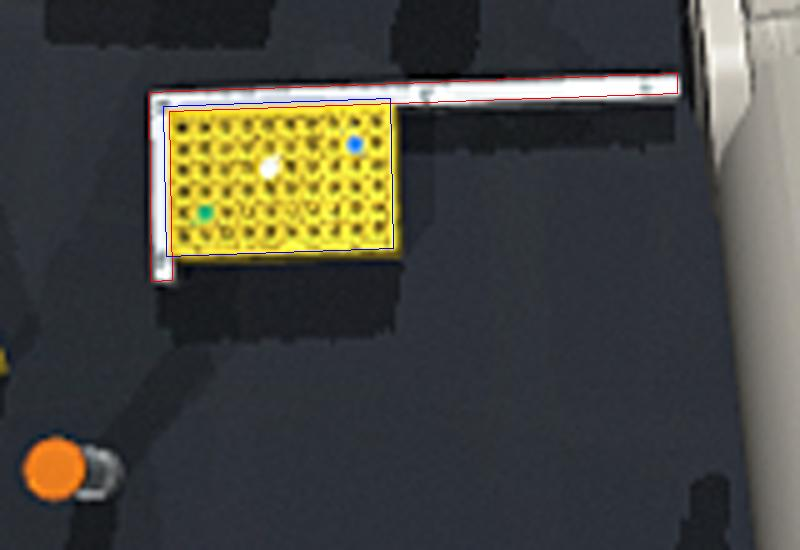

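View pics/scene11.png

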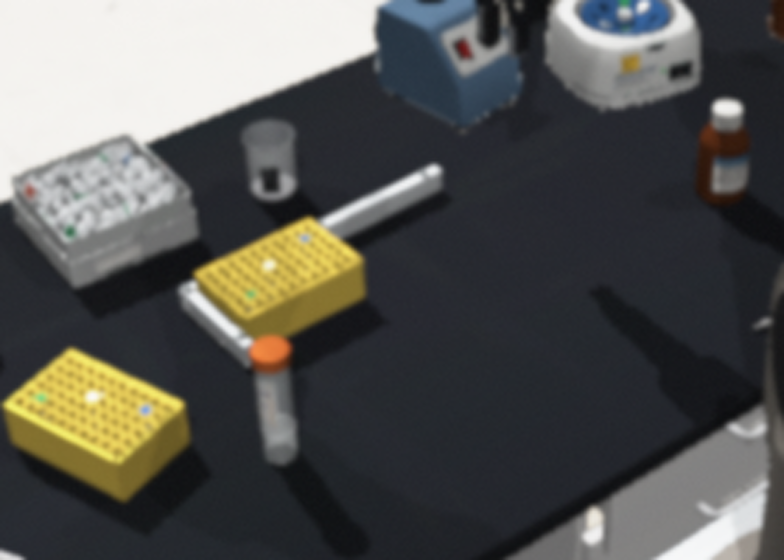

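drive_tool(slide=[[-15,30,0],[-30,70,0],[-45,110,0],[-60,155,0],[-70,200,0],[-70,240,0],[-70,270,0],[-70,270,0],[-70,270,0],[-70,270,0]], turn=[[0,0,-0.15],[0,0,-0.3],[0,0,-0.45],[0,0,-0.6],[0,0,-0.75],[0,0,-0.9],[0,0,-1.05],[0,0,-1.2],[0,0,-1.35],[0,0,-1.5]], gripper=[0.4,0.5,0.6,0.7,0.7,0.7,0.7,0.7,0.7,0.7])

```text
t: 18.7
eef_pos: [0.539, 0.1134, 0.16]
tool_rot: [0.525, 0.473, 0.527, -0.472]
contact_force: [-0.5, -0.1, 0.1]
gripper_width: 0.701
```

```bash
python3 -c "
from station import bot
import numpy as np
o=bot.get_obs();q=o['tool_rot'];print(o['eef_pos'],-2*np.degrees(np.arctan2(q[1]-q[3],q[0]+q[2])))"
```

```text
[0.53904599 0.11336368 0.16002878] -83.89733176633203
```

drive_tool(slide=[[0,-1,-45],[0,-1,-90],[0,-1,-125],[0,-1,-142],[0,-1,-150],[0,-1,-150]], turn=[[0,0,-0.07],[0,0,-0.07],[0,0,-0.07],[0,0,-0.07],[0,0,-0.07],[0,0,-0.07]], gripper=[0.7,0.7,0.7,0.7,0.7,0.7])

```text
t: 19.3
eef_pos: [0.5381, 0.1136, 0.0095]
tool_rot: [0.508, 0.491, 0.511, -0.49]
contact_force: [0.6, 0.8, -0.6]
gripper_width: 0.702
```

drive_tool(slide=[[5,0,0],[9,0,0],[12,0,0],[14,0,0],[16,0,0],[18,0,0],[19,0,0],[20,0,0],[21,0,0],[22,0,0]], turn=[[0,0,0],[0,0,0],[0,0,0],[0,0,0],[0,0,0],[0,0,0],[0,0,0],[0,0,0],[0,0,0],[0,0,0]], gripper=[0.7,0.7,0.7,0.7,0.7,0.7,0.7,0.7,0.7,0.7])

```text
t: 20.3
eef_pos: [0.5565, 0.1134, 0.009]
tool_rot: [0.507, 0.488, 0.512, -0.492]
contact_force: [-13.1, -0.3, 10.7]
gripper_width: 0.703
```

```bash
python3 -c "
from station import bot
import numpy as np
o=bot.get_obs();q=o['tool_rot'];print(o['eef_pos'],o['contact_force'],-2*np.degrees(np.arctan2(q[1]-q[3],q[0]+q[2])))"
```

```text
[0.55646932 0.1134051  0.00898504] [-13.10363875  -0.25442081  10.7243494 ] -87.78186175823804
```

drive_tool(slide=[[-8,0,0],[-18,0,5],[-22,0,50],[-22,0,100],[-22,-40,140],[-22,-80,150],[-5,-120,150],[20,-160,150],[45,-200,150],[55,-230,150]], turn=[[0,0,0],[0,0,0],[0,0,0],[0,0,0.15],[0,0,0.3],[0,0,0.45],[0,0,0.6],[0,0,0.75],[0,0,0.9],[0,0,1.05]], gripper=[0.7,0.7,0.7,0.6,0.5,0.4,0.4,0.4,0.4,0.4])

```text
t: 21.3
eef_pos: [0.613, -0.1201, 0.1595]
tool_rot: [0.685, 0.169, 0.686, -0.175]
contact_force: [-0.4, 0.0, -0.3]
gripper_width: 0.4
```

```bash
python3 look.py 12; python3 fit.py;  python3 -c "
from station import bot
import numpy as np
o=bot.get_obs();q=o['tool_rot'];print(o['eef_pos'],-2*np.degrees(np.arctan2(q[1]-q[3],q[0]+q[2])))"
```

```text
21.4 [ 0.61200833 -0.12350018  0.15868701] [-0.92231272 -0.03377146 -0.40081352]
[609.8996582  108.30304718] (133.8540802001953, 88.22996520996094) 2.0246448516845703
bracket frame [-45.9617924  -69.05912282]
[ 0.61200833 -0.12350018  0.15868701] -28.55659008605866
```

View pics/fit.png

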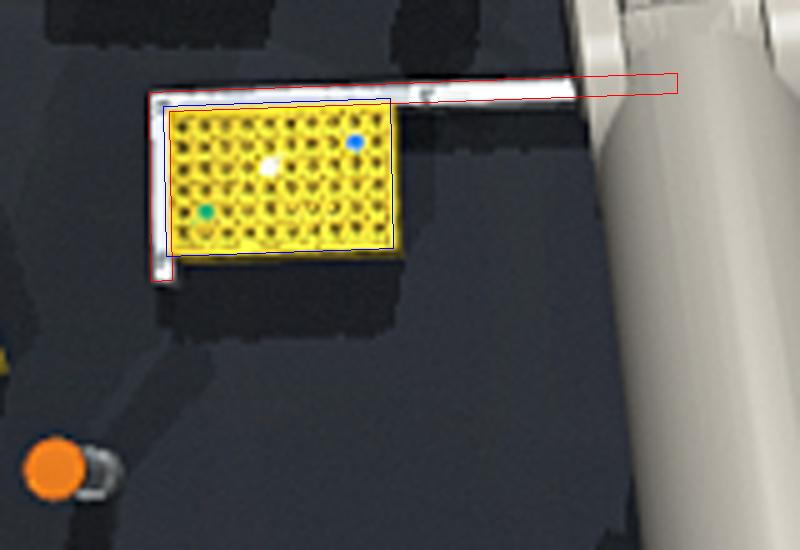

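drive_tool(slide=[[-1,30,0],[-1,65,0],[-1,95,0],[-1,115,0],[-1,115,-45],[-1,115,-90],[-1,115,-125],[-1,115,-143],[-1,115,-150],[-1,115,-150]], turn=[[0,0,0.14],[0,0,0.28],[0,0,0.42],[0,0,0.535],[0,0,0.535],[0,0,0.535],[0,0,0.535],[0,0,0.535],[0,0,0.535],[0,0,0.535]], gripper=[0.4,0.4,0.4,0.4,0.4,0.4,0.4,0.4,0.4,0.4])

```text
t: 22.4
eef_pos: [0.6111, -0.008, 0.009]
tool_rot: [0.707, -0.017, 0.707, 0.009]
contact_force: [0.3, 0.4, -0.4]
gripper_width: 0.398
```

drive_tool(slide=[[0,8,0],[0,16,0],[0,24,0],[0,30,0],[0,34,0],[0,37,0],[0,39,0],[0,40,0],[0,41,0],[0,42,0]], turn=[[0,0,0],[0,0,0],[0,0,0],[0,0,0],[0,0,0],[0,0,0],[0,0,0],[0,0,0],[0,0,0],[0,0,0]], gripper=[0.4,0.4,0.4,0.4,0.4,0.4,0.4,0.4,0.4,0.4])

```text
t: 23.4
eef_pos: [0.6111, 0.0311, 0.009]
tool_rot: [0.707, -0.017, 0.707, 0.007]
contact_force: [-1.4, -9.1, 4.4]
gripper_width: 0.403
```

drive_tool(slide=[[0,1,0],[0,2,0],[0,3,0],[0,3,0]], turn=[[0,0,0],[0,0,0],[0,0,0],[0,0,0]], gripper=[0.4,0.4,0.4,0.4])

```text
t: 23.8
eef_pos: [0.611, 0.031, 0.0089]
tool_rot: [0.707, -0.018, 0.707, 0.005]
contact_force: [-1.2, -8.0, 3.0]
gripper_width: 0.397
```

```bash
python3 look.py 13;  python3 -c "
from station import bot
import numpy as np
o=bot.get_obs();q=o['tool_rot'];print(o['eef_pos'],-2*np.degrees(np.arctan2(q[1]-q[3],q[0]+q[2])))"
```

```text
23.9 [0.61098866 0.03097972 0.00890701] [-0.48294926 -7.40126408  2.48001971]
[0.61098866 0.03097972 0.00890701] 1.8827946860912546
```

View pics/scene13.png

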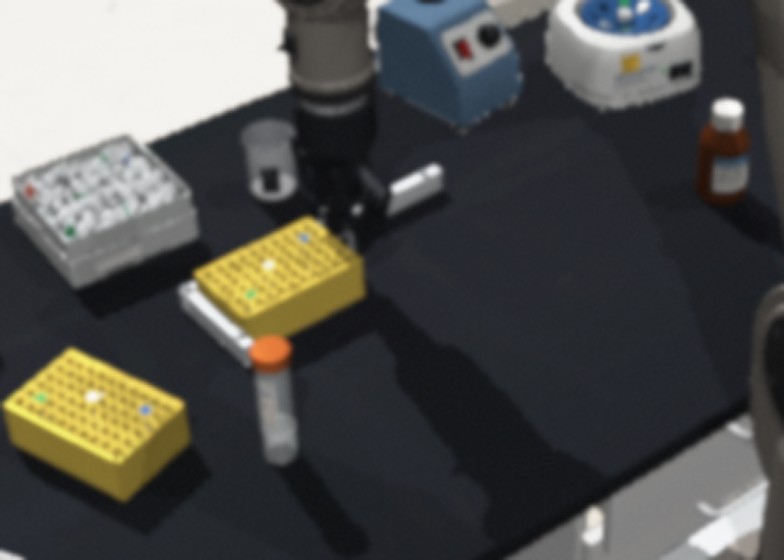

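drive_tool(slide=[[0,-8,0],[0,-20,5],[0,-30,50],[0,-50,100],[0,-90,140],[0,-130,150],[0,-170,150],[0,-210,150],[0,-240,150]], turn=[[0,0,0],[0,0,0],[0,0,0],[0,0,0],[0,0,0],[0,0,0],[0,0,0],[0,0,0],[0,0,0]], gripper=[0.4,0.4,0.4,0.4,0.4,0.4,0.4,0.4,0.4])

```text
t: 24.8
eef_pos: [0.6104, -0.2129, 0.1594]
tool_rot: [0.707, -0.017, 0.707, 0.004]
contact_force: [1.0, 0.2, -0.5]
gripper_width: 0.395
```

```bash
python3 look.py 14; python3 fit.py
cat > fit2.py <<'E'
from h import *
from station import bot
d=pickle.load(open('t.pkl','rb')); s=bot.read_camera('scene')
A=np.radians(2.1);r=np.array([[np.cos(A),-np.sin(A)],[np.sin(A),np.cos(A)]]);O=np.array([653.3,179.])
out=[]
for dd,x0,y0,w,h in((d,220,195,75,60),(s,200,245,80,64)):
  f=10 if dd is d else 10
  im=cv2.resize(dd['color'][y0:y0+h,x0:x0+w,::-1],None,fx=f,fy=f,interpolation=cv2.INTER_CUBIC)
  cv2.imwrite('pics/z%d.png'%len(out),im.copy())
  def dr(P,z,col):
    W=np.c_[(np.array(P)@r.T+O)/1000,np.full(len(P),z)]
    p=(proj(dd,W)-[x0,y0]+.5)*f-.5
    cv2.polylines(im,[p.round().astype(int)],True,col,1)
  B=[(0,0),(0,-300),(12,-300),(12,12),(-100,12),(-100,0)]
  dr(B,.025,(0,0,255));dr(B,0,(0,255,0))
  Rk=[(0,0),(0,-132),(-88,-132),(-88,0)]
  dr(Rk,.042,(255,0,0));dr(Rk,0,(255,0,255))
  cv2.imwrite('pics/zo%d.png'%len(out),im);out.append(1)
E
python3 fit2.py
```

```text
24.9 [ 0.60974604 -0.2163464   0.15865734] [-1.4149033  -0.75527327 -1.33100364]
[610.08972168 108.51803589] (133.93246459960938, 88.15072631835938) 1.6847742795944214
bracket frame [-45.76397859 -68.85124313]
```

View pics/zo0.png

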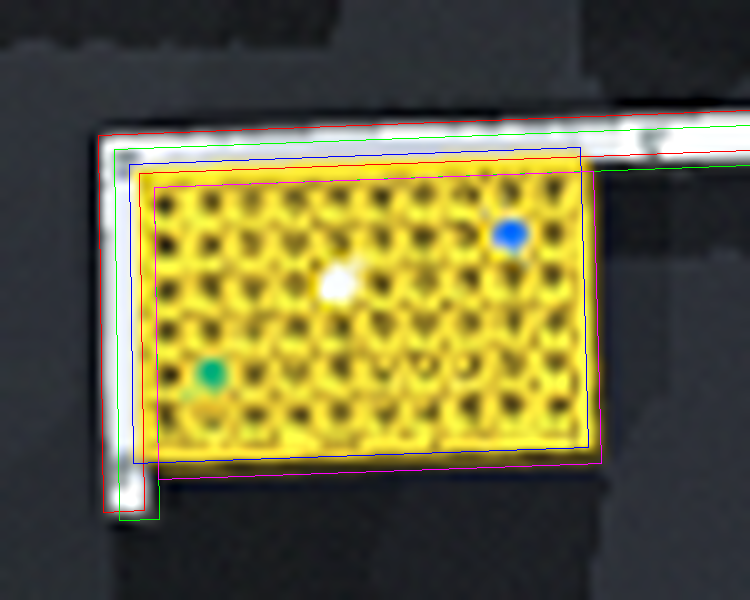

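View pics/zo1.png

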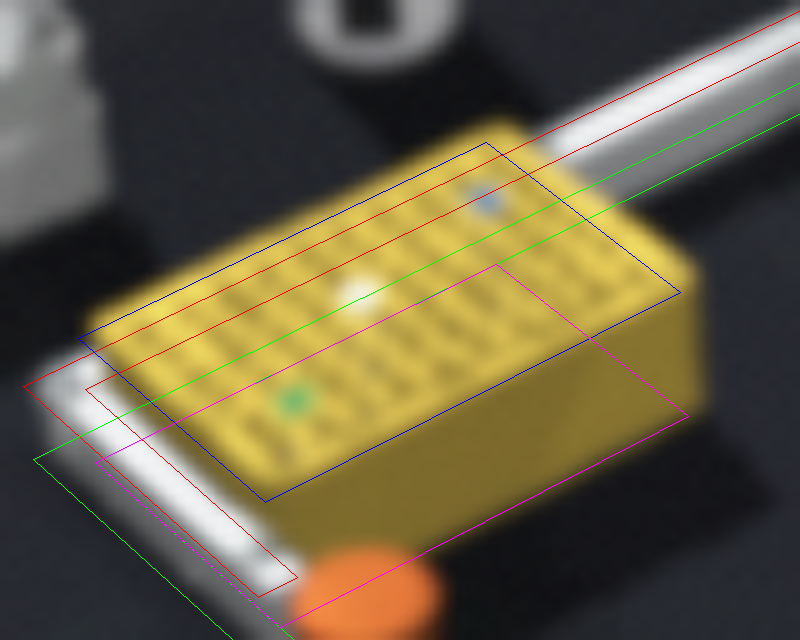

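View pics/z1.png

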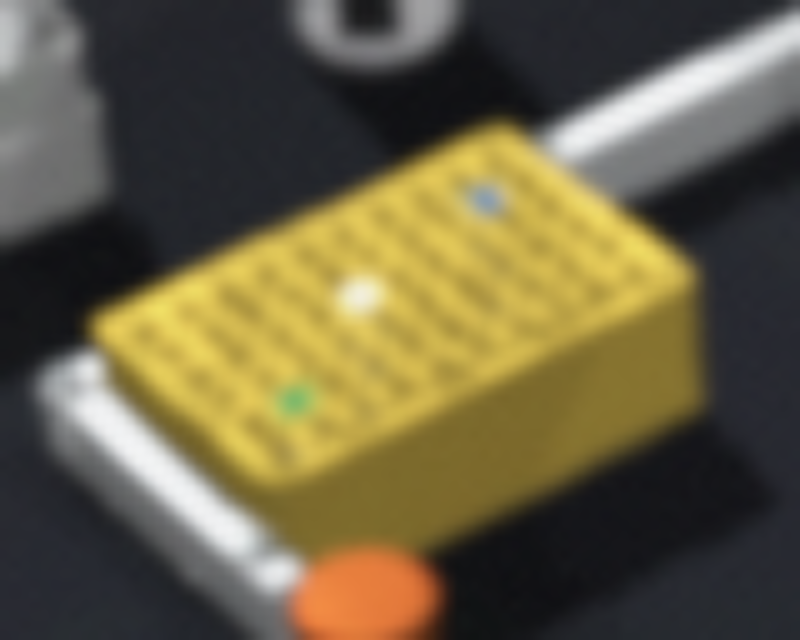

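The top view shows the rack within about 1–2 mm of both rails, and the side view shows no gap. Pushes along both axes stopped against the rails. The tube still sits at the same crop pixel (54,469), so I'll check the other bystanders and hand in.

Run:
```python
from h import *
from station import bot
a=pickle.load(open('top0.pkl','rb'))['color'];b=bot.read_camera('top')['color']
for n,(x,y) in dict(bottle=(413,270),beaker=(288,170),tube=(213,284)).items():
    T=a[y-14:y+14,x-14:x+14];S=b[y-24:y+24,x-24:x+24]
    _,v,_,p=cv2.minMaxLoc(cv2.matchTemplate(S,T,cv2.TM_CCOEFF_NORMED));print(n,round(v,3),np.array(p)-10)
print(bot.get_obs()['t']);print(bot.hand_in())
```

```text
bottle 0.387 [0 0]
beaker 0.999 [0 0]
tube 0.997 [0 0]
25.0
the job is handed in; nothing more can be done
None
```

View pics/scene14.png

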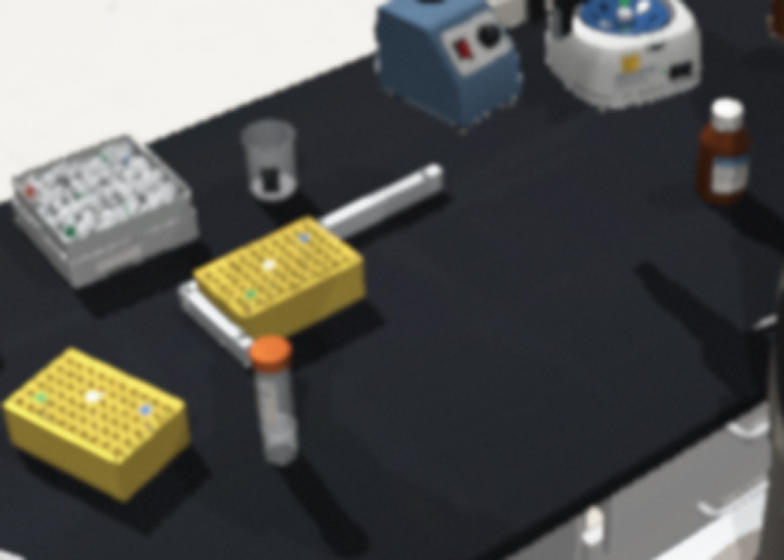

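I pushed the rack into the bracket's inner corner with two-finger pushes, first along +x and +y. I then pressed it against the long rail, the short rail and the long rail again, and finished with a last push against the short rail. I handed it in at 25 s; there was no verdict.

- **Contact:** the pushes stopped against both rails, at about 13 N on the long rail and 8–9 N on the short one. The side view shows no gap at the short rail.
- **Camera fit, which partly disagrees:** the top-camera fit put the rack centre at about (−45.8, −68.9) mm in the bracket frame, against home at (−44, −66). That is inside the ±4 mm limits, but y is 2.9 mm off. I think the fit is biased, because it also picks up the rack's visible side faces. The angle was off by less than 0.01 rad.
- **Bystanders:** the beaker and tube matched their starting pixels exactly in the top view. The bottle's match there failed (score 0.39), probably because the arm was covering it. The last side view shows it upright at the same pixel as before.

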